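# Load the ink-jar crate and hold it home against its sprung plunger

## Task

Stand the two tall ink jars from the desk upright in the two empty cells of the wooden crate, one per cell, and let go of them. Then push the crate by its bar along its channel against the sprung plunger until it is fully home on the steel stops, firmly but without ramming it, and finish while still holding it pressed there, because the spring pushes it back if you let go. Leave the squat pot and the other things on the desk where they are.

Things in the scene. Friction and masses are not known exactly. Their poses are not given: they have to be found in the camera images.
- dock: Fixed board with a channel for the crate; top 12 mm above the desk. Origin: on the desk, under the crate's origin when home; x = push direction, from the open front to plunger and stops; z up. Board x -160 to +150 mm, 92 mm wide; channel 64 mm wide; guides 8 mm thick, x -150 to +85, tops 32 mm above the desk; metal end block from x = 122, 56 mm tall. Place and angle vary.
- stop: The two steel stop blocks at the channel's end, fixed to the dock; their faces, at dock x = +85 mm, meet the crate's end wall when it is home; at y = -31 to -15 and +15 to +31 mm, 12 to 48 mm above the desk. Same origin and axes as the dock.
- plunger (a joint): Travel of the sprung plunger (black button, 18 mm diameter, on a steel rod on the channel's centre line between the stops, 38 mm above the desk, moving along dock x): 0 = out, its face 22 mm before the stop faces; 0.022 m = crate home. Spring 4 N at first touch, 11 N at home; the loaded crate's friction adds about 2 to 7 N to the push.
- crate: Loose wooden crate, 170 (x) x 60 (y) x 42 mm high, walls and floor 5 mm, three cells 50 x 50 mm in a row along x. It lies on the dock's board in the channel, 2 mm clear each side, 30 to 45 mm short of home. Origin: centre of its underside; x = push direction, z up. The cell at x = +55 mm holds a jar; the middle one and the one by the bar are empty. 0.3 kg.
- cell_front (a point): Centre of the floor of the empty cell beside the bar (x = -55 mm, 5 mm above the crate's underside).
- cell_middle (a point): Centre of the floor of the empty middle cell (x = 0, 5 mm above the crate's underside).
- crate_bar (a point): Centre of the crate's push bar: wooden cross bar 12 mm thick (x), 60 mm long (y), 28 mm high, on two struts, 59 mm clear of the crate's front wall; at x = -150, y = 0, z = 26 mm in the crate's frame (38 mm above the desk). It may be pushed on its outer face or pinched across its thickness from above.
- jar_a: Tall amber glass ink jar with black lid, a plain cylinder 42 mm in diameter and 85 mm tall, standing on the desk; origin: centre of its underside, z up. About 0.12 kg.
- jar_b: The other tall ink jar on the desk, just like jar_a (they are interchangeable).
- jar_c: A third such jar, already standing in the crate's cell nearest the plunger; it stays in there.
- pot: Squat ink pot, 60 mm in diameter and 42 mm tall, standing among the tall jars; leave it. Origin: centre of its underside.
- spool: Wooden thread spool, 40 mm in diameter, 55 mm tall, beyond the dock; leave it. Origin: centre of its underside.
- brush_mug: White mug of brushes, 72 mm in diameter, 100 mm tall, brushes up to 220 mm; leave it. Origin: centre of its underside.
- books: Two stacked books, 150 x 210 x 43 mm; leave them. Origin: centre of the underside.
- sanding_block: Wood and cork block, 45 x 110 x 34 mm; leave it. Origin: centre of its underside.
- tape: Roll of paper tape lying flat, 80 mm in diameter, 24 mm tall; leave it. Origin: centre of its underside.
Not all that is in view belongs to the job. What is meant by the crate is not pink or red, and is the larger of those in its own colour.

How it is judged:
By the outcome, as a careful person would: the job done as asked, in the order asked, and still so for the second after the job is handed in, while the arm keeps its last pose, push and grip.
It also fails if it takes over 72 s, if anything falls off the work surface, if the arm or the gripper's body presses on something with over 40 N, if the wrist force passes 120 N, or if a joint passes its speed limit or range.

## Robot

A 6-joint arm with a two-finger parallel gripper is mounted at the origin on the work surface. World frame = base frame: x ahead of the robot, y to its left, z up, the work surface at z = 0. Lengths are in mm, angles in degrees, forces in N, time in s.
With the tool pointing down it reaches from about 350 to 850 mm from the base axis. Payload 8.1 kg.
Tool frame: the origin (TCP) lies at the very end of the fingers, on their centre line; the grasp point (between the pads) lies 19 mm behind it (tcp_to_grasp is the distance from the TCP to the grasp point, in mm); z points along the fingers, x is the direction in which the jaws open and shut, and the axes are right-handed (so a half turn about z gives the same grasp; the last joint's range is limited). The gripper opens to 85 mm and grips with 20 to 120 N. Pads are 22 mm wide; open, the fingers measure 114 mm over their backs; the gripper's body (76 mm by 85 mm) begins 54 mm behind the grasp point. The pads swing forward as they close: fully open they stand 13 mm farther back than shut.
Start: joints at [69.534, 7.471, 85.268, -0, 87.261, -4.893], TCP at [161.057, 577.984, 231.292] pointing down, gripper open.
Joint ranges: [-169.43, 169.43], [-51.17, 129.36], [1.28, 143.12], [-76.62, 256.62], [0, 156.53], [-152.29, 152.29]. Speed limits (degrees/s): [136.94, 136.94, 159.86, 180, 180, 180].

## Interface

Orientations are given as [roll, pitch, yaw] about the fixed x, y, z axes, in that order (R = Rz(yaw) Ry(pitch) Rx(roll)).
In Python, from bench import * gives the robot as it stands. The module is installed in compiled form; this text tells all that it offers.
- The arm moves only by the tool apply_moves, never from a script. Its argument "targets" is text: rows parted by semicolons, each of 7 numbers parted by spaces: the turn, a rotation vector about the tool's x, y, z in rad, then the shift along the tool's x, y, z in cm, then the finger opening in cm, from 0 to 8.54. A call has exactly 5 rows; each row is the pose to reach, as a shift and turn from the pose commanded when the call began, along the tool's axes at that moment; what a row does not reach only later rows make up. A row lasts 1/10 s, in which the tool goes at most 50 mm and 8.59 degrees, less where a joint would pass 70% of its speed; a pose out of reach is approached as far as the arm can. A call with a gripper value outside its range is refused whole. The fingers move at their own pace and stop on an object; "force" is the grip in N (left out, the last holds). Time passes only in rows, so rows that repeat a pose let the fingers close, or fill a call up. It gives the time, the measured TCP pose, the force and the opening at its end, in the units of the state.
- sense(): the state, without advancing time (a new reading comes with each control period).
- snapshot(name): name is "side" or "top" or "wrist"; returns the picture (480x640x3 uint8, red, green, blue); there is no depth.
- camera_model(name): a dict with "fx", "fy", "cx", "cy" (pixels), "k1" (the pictures are not rectified: a ray, as slopes to the right and down, at radius r is drawn at 1 + k1 r^2 times it, then the intrinsics apply), "position" and "attitude" of the camera in the world; the wrist camera has in their place "T_tool_cam" (4x4, takes a point from camera to tool coordinates, whose origin is the TCP and whose axes are the tool frame's). Camera axes: x right, y up, looking along -z (the intrinsics and any distortion apply to the point x, -y, -z); pixel columns grow to the right and rows downward; lengths in mm; the calibration is good to about 2 mm. A picture is of the moment at which its call begins: read the wrist's pose just before it. camera_model takes no time and is no camera call.
- hand_in(): hands the job in, once; it reports no verdict.
Trained networks look in the newest picture that a camera, given by its name, has taken for a name from the list of things; names that differ only in an ending like _2 or _b are one class to them, and where a whole thing is asked for, a point or a joint stands for the part that bears it (a point fixed in the world has none). Each returns a list of dicts, best first, with "confidence" (0 to 1); they miss things now and then, are a little off and sometimes report something else, mostly with a low value. They report only what shows in the picture. A call takes as long as a camera call. They do not tell look-alikes from the thing itself.
- recognise(camera, query): "at" ([row, column] in pixels, amid what is visible of it).
- place_of(camera, query): "at" ([row, column] in pixels: a listed point, or the origin of a listed thing).
The state is a dict: "time": time; "joint_pos": joint angles; "qd": joint speeds; "joint_efforts": joint torques, N m; "tool_pos": TCP position; "tcp_rot": TCP orientation; "ft_force": force on the tool from outside, world axes, zero at the start; "wrist_torque": the same for the moment, N m; "finger_gap": finger opening in mm.
Only numpy, scipy, OpenCV 4.12 (cv2) and the standard library are available. Lean on these libraries where they do the work, as an engineer would, in place of code of your own. Each camera call takes 0.05 s, during which the arm holds its last target. There are 200 camera calls.

## Working session

There is one attempt and no reset: what is moved stays moved. The work goes in short steps, Python scripts to look and compute and a tool call to move; the robot and the scene stay as the last step left them, time stands still between calls to the robot, and variables do not carry over. Pictures are saved under pics/ and viewed, about 8 in all and at most 12, crops included, and the job is handed in when it is done.

Besides the shell and the picture viewer there is one more tool, called after ">>>" as name(argument=value, ...), one argument or row to a line, values as JSON. apply_moves: Moves the arm, as the interface text tells. Its arguments: {"type":"object","properties":{"targets":{"type":"string"},"force":{"type":"number"}},"required":["targets"]}

```bash
mkdir -p pics; cat > h.py <<'E'
from bench import *
import numpy as np, cv2
from scipy.spatial.transform import Rotation as R
def snap(n,f):
    im=snapshot(n); cv2.imwrite('pics/'+f,im[:,:,::-1]); return im
def cam(n):
    m=camera_model(n)
    if n=='wrist':
        s=sense(); T=np.eye(4); T[:3,:3]=R.from_euler('xyz',s['tcp_rot'],degrees=True).as_matrix(); T[:3,3]=s['tool_pos']
        T=T@np.array(m['T_tool_cam']); return m,T[:3,:3],T[:3,3]
    a=np.array(m['attitude'],float)
    Rm=a if a.shape==(3,3) else R.from_euler('xyz',a,degrees=True).as_matrix()
    return m,Rm,np.array(m['position'],float)
def world(n,rc,z):
    m,Rm,p=cam(n); xd=np.array([(rc[1]-m['cx'])/m['fx'],(rc[0]-m['cy'])/m['fy']]); u=xd.copy()
    for _ in range(20): u=xd/(1+m['k1']*(u@u))
    d=Rm@np.array([u[0],-u[1],-1]); return p+d*(z-p[2])/d[2]
def pix(n,P):
    m,Rm,p=cam(n); c=Rm.T@(np.array(P,float)-p); u=np.array([c[0],-c[1]])/-c[2]; u=u*(1+m['k1']*(u@u))
    return np.array([u[1]*m['fy']+m['cy'],u[0]*m['fx']+m['cx']])
E
python3 - <<'E'
from h import *
print(sense())
for n in ['top','side','wrist']: print(n,camera_model(n))
a=snap('top','top0.png')
for q in ['jar_a','pot','crate','dock']:
    print(q,[(d['at'],round(d['confidence'],2)) for d in recognise('top',q)])
for q,z in [('jar_a',0),('pot',0),('crate',12),('crate_bar',38),('cell_front',17),('cell_middle',17),('dock',0),('stop',0),('spool',0),('brush_mug',0)]:
    print(q,[(d['at'],round(d['confidence'],2),world('top',d['at'],z).round(1)[:2]) for d in place_of('top',q)])
b=snap('side','side0.png')
E
```

```text
{'time': 0.0, 'joint_pos': array([ 6.95350373e+01,  7.51530429e+00,  8.53300073e+01,  6.54967820e-05,
        8.72608610e+01, -4.89158276e+00]), 'qd': array([-0.02177384,  0.01356338,  0.01136817, -0.15837676, -0.0816639 ,
        0.05247339]), 'joint_efforts': array([ 2.65430208e-04, -5.69394457e+01, -5.00561321e+01, -2.21097525e-04,
        1.42069199e-02,  2.69623496e-05]), 'tool_pos': array([160.85337966, 577.46506513, 230.23540376]), 'tcp_rot': array([-1.79990881e+02,  1.05780237e-01,  7.44266253e+01]), 'ft_force': array([-0.00738487, -0.68217595, -0.53035111]), 'wrist_torque': array([ 0.02477191, -0.02824825,  0.01216379]), 'finger_gap': 85.37574154611013}
top {'fx': 472.01835256576703, 'fy': 472.01835256576703, 'cx': 312.6079071106666, 'cy': 239.01070793802631, 'k1': 0.04315569888360857, 'position': array([ 323.43049083,  -20.61623103, 1375.28039746]), 'attitude': array([  8.09080727,  -0.68587884, -90.90102259])}
side {'fx': 479.0599431984045, 'fy': 479.0599431984045, 'cx': 318.12441994143484, 'cy': 233.91954406960775, 'k1': -0.0281727514123983, 'position': array([ 298.459782
[... 1550 characters left out ...]
429.4], 0.88, array([ 188.5, -362.4])), ([205.1, 326.9], 0.83, array([616.3, -83.5])), ([185.0, 429.9], 0.8, array([ 672.5, -388.9])), ([329.9, 187.0], 0.73, array([263.5, 316.8]))]
cell_middle [([348.0, 179.6], 0.94, array([214.4, 336. ])), ([347.9, 417.4], 0.57, array([ 203.1, -329.5])), ([211.1, 301.9], 0.55, array([599.3,  -9.8])), ([177.0, 444.8], 0.55, array([ 696.1, -434.1]))]
dock [([209.3, 292.2], 0.82, array([608.6,  19. ])), ([268.7, 197.3], 0.54, array([436.4, 295.7]))]
stop []
spool [([153.8, 308.4], 0.45, array([778.4, -31.5])), ([272.0, 198.1], 0.19, array([426.8, 293.2]))]
brush_mug [([190.8, 165.0], 0.77, array([669. , 394.7])), ([208.9, 303.9], 0.69, array([609.3, -15.7]))]
```

View pics/top0.png

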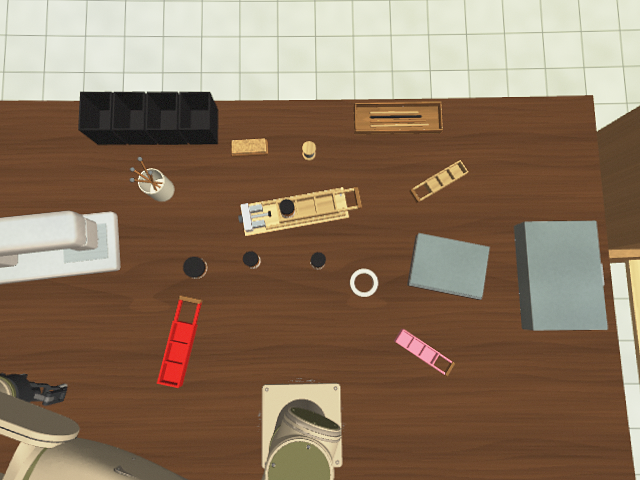

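View pics/side0.png

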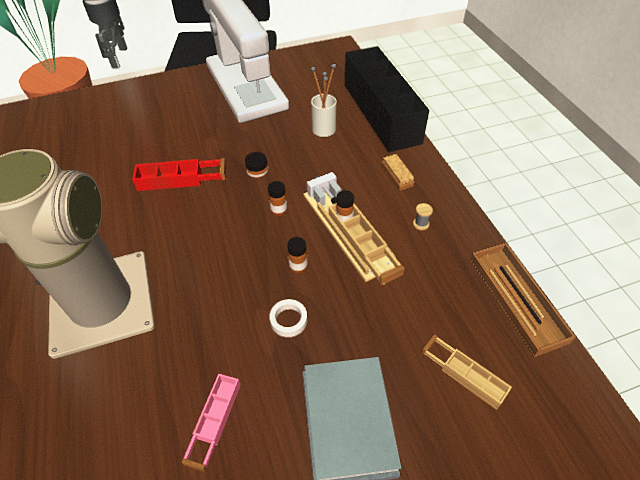

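Top view: dock and wooden crate at about (205,305). The bar is at its right end (197,355), and the end block is on the left (215,250). The loose jars are at (259,250) and (260,318), and the pot is at (267,195). The side view agrees. The wooden crate at (180,440) is the smaller decoy. I'll move the wrist camera over the dock.

```bash
cat >> h.py <<'E'
def go(P,yaw):
    s=sense(); Rc=R.from_euler('xyz',s['tcp_rot'],degrees=True); Rt=R.from_euler('xyz',[180,0,yaw],degrees=True)
    print('turn',(Rc.inv()*Rt).as_rotvec().round(3),'cm',(Rc.inv().apply(np.array(P)-s['tool_pos'])/10).round(2),'t',round(s['time'],1))
E
python3 -c "
from h import *
go([560,10,330],10)"
```

```text
turn [ 0.    -0.     1.124] cm [-44.    53.68  -9.87] t 0.8
```

>>> apply_moves(
  targets="0 0 0.37 -14.7 17.9 -3.3 8.5;0 0 0.37 -14.7 17.9 -3.3 8.5;0 0 0.37 -14.7 17.9 -3.3 8.5;0 0 0.37 -14.7 17.9 -3.3 8.5;0 0 0.37 -14.7 17.9 -3.3 8.5",
)

```text
time: 1.3
tool_pos: [295.4, 386.1, 265.1]
tcp_rot: [180.0, -0.1, 53.2]
ft_force: [0.3, 0.4, -0.3]
finger_gap: 85.0
```

```bash
python3 -c "
from h import *
go([560,10,330],10)"
```

```text
turn [ 0.    -0.001  0.753] cm [-14.23  43.73  -6.47] t 1.3
```

>>> apply_moves(
  targets="0 0 0.753 -14.2 43.7 -6.5 8.5;0 0 0.753 -14.2 43.7 -6.5 8.5;0 0 0.753 -14.2 43.7 -6.5 8.5;0 0 0.753 -14.2 43.7 -6.5 8.5;0 0 0.753 -14.2 43.7 -6.5 8.5",
)

```text
time: 1.8
tool_pos: [437.6, 184.3, 300.0]
tcp_rot: [-180.0, -0.1, 9.9]
ft_force: [1.4, 0.4, -0.2]
finger_gap: 85.0
```

```bash
python3 -c "
from h import *
go([560,10,330],10)"
```

```text
turn [-0.    -0.001 -0.002] cm [ 9.06 19.27 -3.  ] t 1.8
```

>>> apply_moves(
  targets="0 0 0 9.1 19.3 -3 8.5;0 0 0 9.1 19.3 -3 8.5;0 0 0 9.1 19.3 -3 8.5;0 0 0 9.1 19.3 -3 8.5;0 0 0 9.1 19.3 -3 8.5",
)

```text
time: 2.3
tool_pos: [562.5, 8.3, 329.6]
tcp_rot: [179.9, -0.0, 10.0]
ft_force: [-0.4, 0.5, 0.0]
finger_gap: 85.1
```

```bash
python3 - <<'E'
from h import *
print(sense()['tool_pos'],sense()['qd'].round(1))
snap('wrist','w0.png')
for q,z in [('jar_a',0),('jar_a',17),('pot',0),('crate',12),('crate_bar',38),('cell_front',17),('cell_middle',17),('dock',0),('stop',0),('plunger',38)]:
    print(q,z,[(d['at'],round(d['confidence'],2),world('wrist',d['at'],z).round(1)[:2]) for d in place_of('wrist',q)])
E
```

```text
[562.51762818   8.31691699 329.60020847] [ -9.1  11.7 -13.1   1.7   3.   -9.3]
jar_a 0 [([203.9, 215.7], 0.81, array([449.7, -48.5])), ([153.1, 357.1], 0.67, array([595.4,  34.8])), ([29.5, 236.6], 0.6, array([452.4, 134.4]))]
jar_a 17 [([203.9, 215.7], 0.81, array([452.4, -41.8])), ([153.1, 357.1], 0.67, array([592.7,  38.7])), ([29.5, 236.6], 0.6, array([454.8, 134.4]))]
pot 0 []
crate 12 [([206.8, 355.7], 0.92, array([602.8, -17.9])), ([374.7, 9.5], 0.6, array([ 211.4, -313.9]))]
crate_bar 38 [([442.2, 334.7], 0.83, array([ 636.3, -318.3])), ([336.1, 354.6], 0.77, array([ 629.7, -162. ]))]
cell_front 17 [([252.0, 360.5], 0.93, array([618.4, -66.9])), ([466.7, 352.1], 0.57, array([ 672.5, -376.1]))]
cell_middle 17 [([207.4, 357.1], 0.92, array([604.2, -16.9])), ([373.0, 8.9], 0.86, array([ 214.9, -307.3]))]
dock 0 []
stop 0 [([204.8, 208.6], 0.24, array([441.1, -48.4]))]Traceback (most recent call last):
  File "<stdin>", line 5, in <module>
ValueError: it knows: books, brush_mug, cell_front, cell_middle, crate, crate_bar, dock, jar, pot, sanding_block, spool, stop, tape
```

View pics/w0.png

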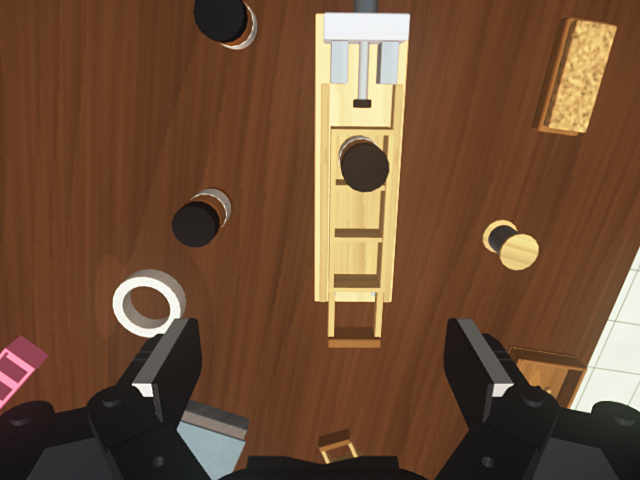

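Wrist view: the dock runs vertically, with the end block at (28,367), jar_c at (165,364), the empty cells at (207,357) and (255,357), and the bar at (340,355). The loose jars are at (220,197) and (20,222). The arm was still settling when I took this, so I'll measure again and fit the crate pose.

```bash
cat > m.py <<'E'
from h import *
from scipy.optimize import least_squares
s=sense(); print(s['tool_pos'].round(1),s['qd'].round(1).max())
im=snap('wrist','w1.png')
cand={}
for q,z in [('jar_a',0),('crate',12),('crate_bar',38),('cell_front',17),('cell_middle',17)]:
    cand[q]=[(d['at'],round(d['confidence'],2),world('wrist',d['at'],z).round(1)[:2]) for d in place_of('wrist',q)]
    print(q,cand[q])
pts=[]
near=lambda q,p:min(cand[q],key=lambda c:np.hypot(*(c[2]-p)))
for q,loc,z in [('crate',0,12),('crate_bar',-150,38),('cell_front',-55,17),('cell_middle',0,17)]:
    pts.append((loc,near(q,[630,-165] if 'bar' in q else [605,-20] if q!='cell_front' else [616,-70])[2]))
jc=world('wrist',near('jar_a',[595,36])[0],17)[:2]; pts.append((55,jc)); print('jar_c',jc)
f=lambda p:np.concatenate([[p[0]+l*np.cos(p[2])-w[0],p[1]+l*np.sin(p[2])-w[1]] for l,w in pts])
r=least_squares(f,[605,-20,1.75],loss='soft_l1',f_scale=2)
x,y,a=r.x; print('crate',x,y,np.degrees(a),'res',f(r.x).round(1))
def W(l,t,z): return [x+l*np.cos(a)-t*np.sin(a),y+l*np.sin(a)+t*np.cos(a),z]
o=im[:,:,::-1].copy()
def seg(A,B,c=(0,0,255)): 
    P=[tuple(int(v) for v in pix('wrist',Q)[::-1].round()) for Q in(A,B)]; cv2.line(o,*P,c,1)
for b,z in [((-85,85,-30,30),54),((-156,-144,-30,30),52)]:
    C=[(b[0],b[2]),(b[1],b[2]),(b[1],b[3]),(b[0],b[3])]
    for i in range(4): seg(W(*C[i],z),W(*C[(i+1)%4],z))
for c in cand['jar_a']:
    for z in (0,85):
        z0=17 if c[2][0]>550 else 0
        p=world('wrist',c[0],z0)[:2]; t=np.linspace(0,2*np.pi,25)
        for i in range(24): seg([p[0]+21*np.cos(t[i]),p[1]+21*np.sin(t[i]),z+z0],[p[0]+21*np.cos(t[i+1]),p[1]+21*np.sin(t[i+1]),z+z0],(0,255,0))
cv2.imwrite('pics/w1o.png',cv2.resize(o[:400,120:480],None,fx=1.5,fy=1.5))
E
python3 m.py
```

```text
[560.3  13.5 329.5] 0.2
jar_a [([211.2, 213.4], 0.86, array([447.4, -55.3])), ([256.6, 358.8], 0.75, array([620.9, -79.9])), ([33.1, 239.7], 0.74, array([454.4, 133.9])), ([158.6, 359.3], 0.58, array([598. ,  32.3]))]
crate [([208.8, 358.8], 0.93, array([607.5, -20.4])), ([375.9, 11.8], 0.63, array([ 214.8, -316.2]))]
crate_bar [([448.2, 333.6], 0.96, array([ 637.2, -329.8])), ([342.0, 354.3], 0.67, array([ 631.5, -171.2]))]
cell_front [([255.4, 356.3], 0.76, array([615.1, -73.3])), ([469.5, 350.4], 0.7, array([ 671.3, -383.2])), ([302.0, 156.2], 0.31, array([ 395.3, -172.8]))]
cell_middle [([374.6, 10.2], 0.7, array([ 216.4, -310.3])), ([211.4, 355.9], 0.65, array([604.3, -23. ]))]
jar_c [596.24615138  33.89268045]
crate 605.8035809782851 -21.126536471688365 99.7985467575952 res [-1.7 -0.7 -0.2  2.3  0.1 -2.   1.5  1.9  0.2 -0.8]
```

View pics/w1o.png

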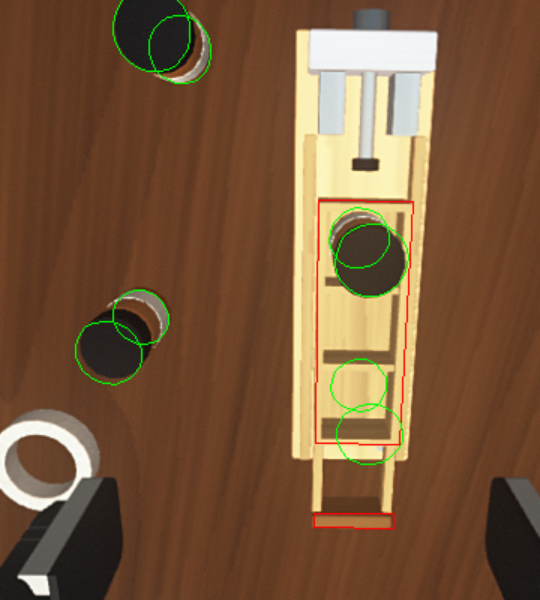

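```bash
python3 - <<'E'
from h import *
def W(c,r,z): return world('wrist',[r/1.5,120+c/1.5],z)
# zoom pixel endpoints
for A,B,z in [((298,75),(293,460),12),((436,75),(399,460),12),((305,136),(304,455),32),((412,136),(394,455),32)]:
    a,b=W(*A,z),W(*B,z); d=a-b; print(a.round(1),b.round(1),np.degrees(np.arctan2(d[1],d[0])))
for c,r in [(111,350),(151,34)]: print('lid',W(c,r,85).round(1))
print('lid_c',W(369,260,102))
go([449,-54,130],9.8)
E
```

```text
[535.6 130.8  12. ] [ 581.1 -148.    12. ] 99.27057275400242
[625.  147.1  12. ] [ 664.  -133.1   12. ] 97.93021086212313
[546.9  93.9  32. ] [ 587.1 -131.8   32. ] 100.08080761941994
[615.  106.3  32. ] [ 654.2 -119.8   32. ] 99.84105347949688
lid [449.2 -53.8  85. ]
lid [454.8 131.2  85. ]
lid_c [595.08450331  33.5639637  102.        ]
turn [ 0.    -0.     0.008] cm [-12.17   4.56  19.93] t 3.1
```

>>> apply_moves(
  targets="0 0 0.01 -12.2 4.6 19.9 8.5;0 0 0.01 -12.2 4.6 19.9 8.5;0 0 0.01 -12.2 4.6 19.9 8.5;0 0 0.01 -12.2 4.6 19.9 8.5;0 0 0.01 -12.2 4.6 19.9 8.5",
)

```text
time: 3.6
tool_pos: [446.4, -54.9, 127.5]
tcp_rot: [-180.0, 0.1, 9.7]
ft_force: [0.3, 1.1, -0.0]
finger_gap: 84.9
```

```bash
python3 - <<'E'
from h import *
snapshot('wrist');snapshot('wrist')
go([449,-54,48],9.6)
im=snap('wrist','w2.png'); print(sense()['qd'].round(1))
print([(d['at'],round(d['confidence'],2),world('wrist',d['at'],0).round(1)[:2]) for d in place_of('wrist','jar_a')])
E
```

```text
turn [-0.004  0.01  -0.   ] cm [0.69 0.08 7.62] t 3.7
[ 1.3 -0.5 -6.6  0.4  0.6  0.6]
[([132.8, 614.9], 0.9, array([619.1,  33.2])), ([224.1, 333.0], 0.8, array([455.7, -55. ]))]
```

View pics/w2.png

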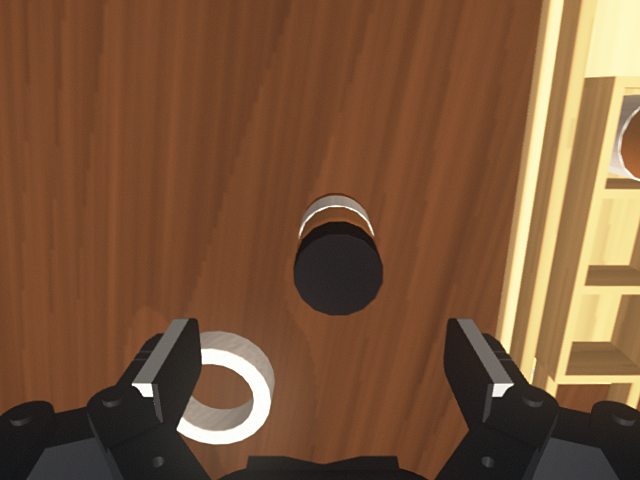

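The view is centred on jar A, with its lid at pixel (272,339). The tape roll is at (388,225), so I'll check its clearance and refine the lid position.

```bash
python3 - <<'E'
from h import *
print(world('wrist',[272,339],85),world('wrist',[388,225],12),sense()['tool_pos'],sense()['qd'].round(1))
go([450,-54,48],9.6)
E
```

```text
[456.11070092 -52.57017391  85.        ] [ 399.13647907 -187.03151209   12.        ] [448.70428175 -54.66051619 130.39819739] [ 0.8 -0.3 -4.3  0.1 -0.   0.1]
turn [-0.  0.  0.] cm [ 0.14 -0.04  8.24] t 3.8
```

```bash
python3 - <<'E'
from h import *
for i in range(4):
    s=sense(); im=snapshot('wrist'); g=im.max(2)<55
    n,l,st,c=cv2.connectedComponentsWithStats(g[150:330,250:430].astype('uint8'))
    k=1+np.argmax(st[1:,4]); x,y,w,h=st[k,:4]
    # disc: bottom and sides
    r=w/2; cc=(150+y+h-r,250+x+r)
    print(s['tool_pos'].round(1),s['tcp_rot'].round(2),cc,world('wrist',cc,85).round(1))
print([(d['at'],world('wrist',d['at'],0).round(1)[:2]) for d in place_of('wrist','jar_a')])
go([450,-54,48],9.6)
E
```

```text
[448.7 -54.7 130.4] [-1.7998e+02  2.0000e-02  9.6200e+00] (np.float64(263.0), np.float64(325.0)) [450.6 -49.9  85. ]
[450.2 -54.7 131.9] [ 1.7996e+02 -1.4000e-01  9.6600e+00] (np.float64(261.0), np.float64(321.0)) [449.4 -49.5  85. ]
[451.  -54.7 132.6] [179.92  -0.21   9.69] (np.float64(260.0), np.float64(319.0)) [448.7 -49.2  85. ]
[451.2 -54.7 132.8] [179.91  -0.24   9.71] (np.float64(260.5), np.float64(318.5)) [448.3 -49.4  85. ]
[([216.8, 319.6], array([448.8, -52.1])), ([125.8, 588.9], array([605.3,  34.6])), ([297.1, 558.4], array([626.6, -82.3]))]
turn [ 0.001 -0.003  0.002] cm [-0.1  -0.08  8.43] t 4.0
```

>>> apply_moves(
  targets="0 0 0 -0.2 -0.4 2.5 8.5;0 0 0 -0.2 -0.4 5 8.5;0 0 0 -0.2 -0.4 7 8.5;0 0 0 -0.2 -0.4 8.4 8.5;0 0 0 -0.2 -0.4 8.4 8.5",
  force=35,
)

```text
time: 4.55
tool_pos: [445.4, -50.5, 45.1]
tcp_rot: [-179.9, 0.1, 9.7]
ft_force: [0.4, 0.5, 1.1]
finger_gap: 84.8
```

>>> apply_moves(
  targets="0 0 0 0 0 0 3.9;0 0 0 0 0 0 3.9;0 0 0 0 0 0 3.9;0 0 0 0 0 0 3.9;0 0 0 0 0 0 3.9",
  force=35,
)

```text
time: 5.05
tool_pos: [447.4, -51.2, 47.6]
tcp_rot: [179.9, -0.1, 9.7]
ft_force: [-0.5, 0.7, 6.2]
finger_gap: 41.1
```

>>> apply_moves(
  targets="0 0 0 0 0 0 3.9;0 0 0 0 0 -2 3.9;0 0 0 0 0 -5 3.9;0 0 0 0 0 -9 3.9;0 0 0 0 0 -9 3.9",
)

```text
time: 5.55
tool_pos: [449.8, -51.8, 142.3]
tcp_rot: [179.8, -0.5, 9.7]
ft_force: [1.3, -0.1, -1.5]
finger_gap: 41.4
```

```bash
python3 - <<'E'
from h import *
for i in range(3): s=sense(); im=snap('wrist','w3.png'); print(s['tool_pos'].round(1),s['ft_force'].round(2),s['finger_gap'])
go([605.8,-21,145],9.6)
E
```

```text
[449.8 -51.8 142.3] [ 1.3  -0.12 -1.48] 41.398417811830676
[448.5 -51.6 139.7] [ 0.21 -1.28 -2.15] 41.18712251221759
[447.1 -51.2 137.5] [-0.22 -0.44 -1.66] 41.062750466058304
turn [ 0.    -0.     0.001] cm [16.25 -0.27 -0.9 ] t 5.7
```

View pics/w3.png

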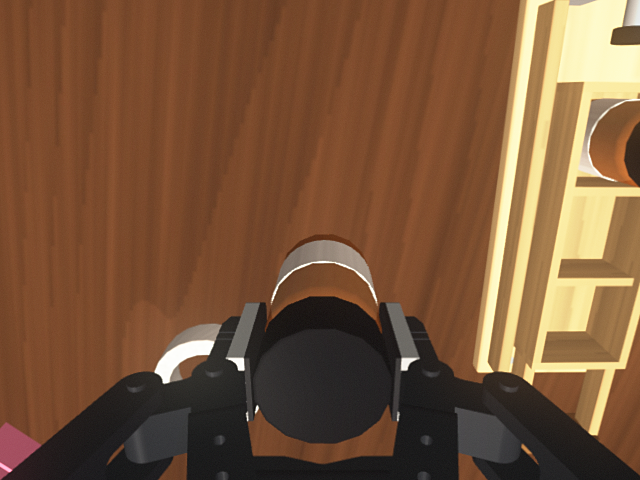

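Jar A is held upright, with its lid at pixel (372,323). I'll check its offset in the grip before moving over the crate.

```bash
python3 - <<'E'
from h import *
s=sense(); p=world('wrist',[372,323],s['tool_pos'][2]+37); print(s['tool_pos'].round(1),p.round(1),p-s['tool_pos'])
go([605.8,-21,145],9.6)
E
```

```text
[446. -51. 136.] [445.1 -45.9 173. ] [-0.91906512  5.03059208 37.        ]
turn [ 0.    -0.     0.001] cm [16.25 -0.27 -0.9 ] t 5.7
```

>>> apply_moves(
  targets="0 0 0 5 0 -0.9 3.9;0 0 0 10 0 -0.9 3.9;0 0 0 14 0 -0.9 3.9;0 0 0 16 -0.2 -0.9 3.9;0 0 0 16.2 -0.2 -0.9 3.9",
)

```text
time: 6.2
tool_pos: [606.0, -20.9, 142.6]
tcp_rot: [-179.9, 0.2, 9.7]
ft_force: [-0.5, 0.8, -1.0]
finger_gap: 41.2
```

```bash
python3 - <<'E'
from h import *
for i in range(4): s=sense(); im=snap('wrist','w4.png'); print(s['tool_pos'].round(1),s['ft_force'].round(2),s['finger_gap'])
go([605.8,-21,68],9.6)
E
```

```text
[606.  -20.9 142.6] [-0.52  0.84 -1.03] 41.1707895042908
[604.9 -21.3 142.7] [-1.2   0.27 -0.43] 41.148289907900974
[604.2 -21.6 143. ] [ 0.03 -0.35 -1.65] 41.18235330210415
[603.9 -21.8 143.5] [-0.32 -0.27 -1.02] 41.31497441197217
turn [-0.001  0.003  0.001] cm [ 0.22 -0.05  7.6 ] t 6.4
```

View pics/w4.png

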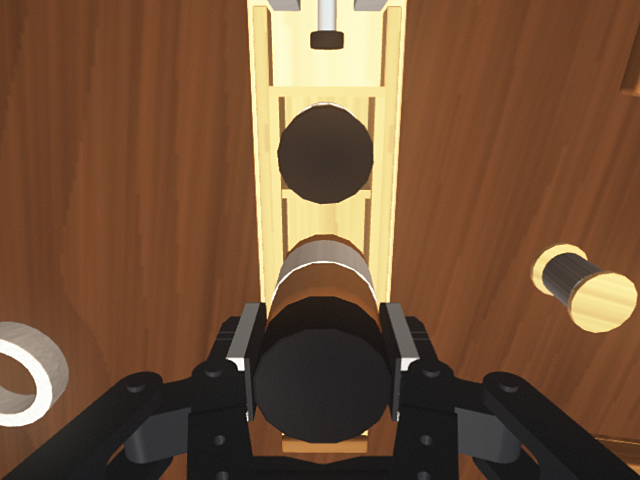

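Laterally the held jar (column 324) lines up with the channel. I'll work out the lengthwise position from the visible walls: the far wall edge at row 86 and the divider at rows 190–198.

```bash
python3 - <<'E'
from h import *
u=np.array([np.cos(np.radians(99.6)),np.sin(np.radians(99.6))]); v=np.array([-u[1],u[0]])
o=np.array([605.8,-21.1])
def S(c,r,z): p=world('wrist',[r,c],z)[:2]-o; return (p@u).round(1),(p@v).round(1)
for n,c,r,z in [('farL',270,86,54),('farR',387,86,54),('div',285,190,54),('div2',285,198,54),('guideL',262,8,32),('guideL',262,280,32),('jarc lid',325.5,155.5,102),('held lid',324,372,180.5),('held bottom far edge',324,236,95.5)]: print(n,S(c,r,z))
print('tcp',S(*pix('wrist',[603.9,-21.8,0])[::-1],0))
E
```

```text
farL (np.float64(84.0), np.float64(29.1))
farR (np.float64(84.1), np.float64(-30.6))
div (np.float64(29.9), np.float64(22.9))
div2 (np.float64(25.4), np.float64(23.0))
guideL (np.float64(123.8), np.float64(34.6))
guideL (np.float64(-34.1), np.float64(41.3))
jarc lid (np.float64(55.5), np.float64(0.9))
held lid (np.float64(4.2), np.float64(1.6))
held bottom far edge (np.float64(17.2), np.float64(1.5))
tcp (np.float64(-0.4), np.float64(2.0))
```

>>> apply_moves(
  targets="0 0 0 0.2 0 1 3.9;0 0 0 0.2 0 2 3.9;0 0 0 0.2 0 3 3.9;0 0 0 0.2 0 3.5 3.9;0 0 0 0.2 0 3.5 3.9",
)

```text
time: 6.9
tool_pos: [606.4, -21.3, 108.6]
tcp_rot: [-180.0, 0.1, 9.7]
ft_force: [-0.5, 0.4, -1.4]
finger_gap: 41.3
```

>>> apply_moves(
  targets="0 0 0 0 0 0.5 3.9;0 0 0 0 0 1 3.9;0 0 0 0 0 1.5 3.9;0 0 0 0 0 2 3.9;0 0 0 0 0 2 3.9",
)

```text
time: 7.4
tool_pos: [606.8, -21.3, 89.2]
tcp_rot: [-180.0, 0.1, 9.7]
ft_force: [-1.2, -0.0, -0.9]
finger_gap: 41.1
```

Jar bottom is 12 mm below the wall tops with no contact. Continuing down.

>>> apply_moves(
  targets="0 0 0 0 0 0.6 3.9;0 0 0 0 0 1.2 3.9;0 0 0 0 0 1.8 3.9;0 0 0 0 0 2.1 3.9;0 0 0 0 0 2.2 3.9",
)

```text
time: 7.9
tool_pos: [607.1, -21.4, 67.5]
tcp_rot: [-180.0, 0.1, 9.7]
ft_force: [0.7, -0.1, -1.1]
finger_gap: 41.2
```

>>> apply_moves(
  targets="0 0 0 0 0 0.1 3.9;0 0 0 0 0 0.2 3.9;0 0 0 0 0 0.2 3.9;0 0 0 0 0 0.2 3.9;0 0 0 0 0 0.2 3.9",
)

```text
time: 8.4
tool_pos: [607.7, -21.4, 66.5]
tcp_rot: [180.0, -0.0, 9.7]
ft_force: [0.0, 0.3, -1.1]
finger_gap: 41.3
```

>>> apply_moves(
  targets="0 0 0 0 0 0.1 3.9;0 0 0 0 0 0.2 3.9;0 0 0 0 0 0.2 3.9;0 0 0 0 0 0.2 3.9;0 0 0 0 0 0.2 3.9",
)

```text
time: 8.9
tool_pos: [607.7, -21.5, 64.7]
tcp_rot: [180.0, -0.0, 9.7]
ft_force: [-1.1, 0.1, 4.0]
finger_gap: 41.2
```

Floor contact at about 5 N. Releasing.

>>> apply_moves(
  targets="0 0 0 0 0 0 5.5;0 0 0 0 0 0 7;0 0 0 0 0 0 8;0 0 0 0 0 0 8;0 0 0 0 0 0 8",
)

```text
time: 9.4
tool_pos: [607.5, -21.4, 64.2]
tcp_rot: [-180.0, 0.0, 9.7]
ft_force: [-0.5, 0.2, 0.1]
finger_gap: 80.0
```

>>> apply_moves(
  targets="0 0 0 0 0 -2 8.5;0 0 0 0 0 -6 8.5;0 0 0 0 0 -10 8.5;0 0 0 0 0 -10 8.5;0 0 0 0 0 -10 8.5",
)

```text
time: 9.9
tool_pos: [608.7, -21.5, 166.1]
tcp_rot: [179.9, -0.2, 9.7]
ft_force: [0.2, -0.3, -0.6]
finger_gap: 85.1
```

```bash
python3 - <<'E'
from h import *
print(sense()['tool_pos'],sense()['qd'].round(1))
im=snap('wrist','w5.png')
go([455,131,135],9.6)
E
```

```text
[608.67769941 -21.53374133 166.09750888] [ 0.   2.   2.8  0.1 -0.4  0.1]
turn [ 0.    -0.     0.001] cm [-12.47 -17.59   2.91] t 9.9
```

View pics/w5.png

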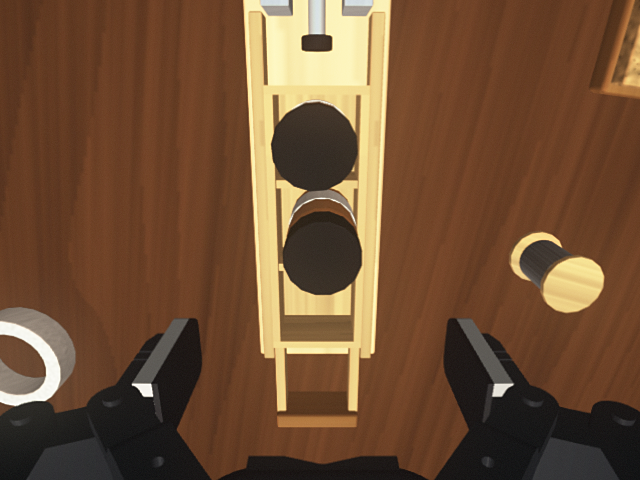

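The middle jar's lid is at (253,322) and jar_c's is at (145,314). Both are inside the cells. Next I'll check the lid height and offset numerically, then go to jar B.

```bash
python3 - <<'E'
from h import *
u=np.array([np.cos(np.radians(99.6)),np.sin(np.radians(99.6))]); v=np.array([-u[1],u[0]])
o=np.array([605.8,-21.1])
def S(c,r,z): p=world('wrist',[r,c],z)[:2]-o; return (p@u).round(1),(p@v).round(1)
for n,c,r,z in [('jarc',314.5,145.5,102),('mid lid',322,253.5,102),('mid base far edge',322,190,17),('cF wallfar',300,345,54),('farwall',315,86,54),('bar L',277,418,52),('bar R',357,418,52)]: print(n,S(c,r,z))
go([455,131,135],9.6)
E
```

```text
jarc (np.float64(57.1), np.float64(2.3))
mid lid (np.float64(3.1), np.float64(-1.3))
mid base far edge (np.float64(17.1), np.float64(-1.3))
cF wallfar (np.float64(-81.4), np.float64(13.5))
farwall (np.float64(84.1), np.float64(2.6))
bar L (np.float64(-144.3), np.float64(31.4))
bar R (np.float64(-144.3), np.float64(-26.9))
turn [ 0.    -0.     0.001] cm [-12.47 -17.59   2.91] t 9.9
```

>>> apply_moves(
  targets="0 0 0 -4 -4 0 8.5;0 0 0 -12.5 -17.5 2.9 8.5;0 0 0 -12.5 -17.5 2.9 8.5;0 0 0 -12.5 -17.5 2.9 8.5;0 0 0 -12.5 -17.5 2.9 8.5",
)

```text
time: 10.45
tool_pos: [450.0, 132.1, 131.8]
tcp_rot: [-179.9, 0.4, 9.8]
ft_force: [0.3, -0.2, -0.4]
finger_gap: 85.0
```

```bash
python3 - <<'E'
from h import *
for i in range(8):
    s=sense(); im=snapshot('wrist')
g=im.max(2)<55
n,l,st,c=cv2.connectedComponentsWithStats(g[150:330,230:430].astype('uint8'))
k=1+np.argmax(st[1:,4]); x,y,w,h=st[k,:4]; r=w/2; cc=(150+y+h-r,230+x+r)
print(s['tool_pos'].round(1),s['qd'].round(1),st[k],cc,world('wrist',cc,85).round(1))
print([(d['at'],world('wrist',d['at'],0).round(1)[:2]) for d in place_of('wrist','jar_a')])
go([455,131,48],9.6)
E
```

```text
[455.5 129.3 135.1] [-0.2 -0.1 -0.2  0.2  0.1  0.2] [  49   57   86   90 5974] (np.float64(254.0), np.float64(322.0)) [453.9 137.1  85. ]
[([212.7, 321.1], array([453.7, 133.9]))]
turn [0. 0. 0.] cm [-0.02 -0.18  8.73] t 10.9
```

>>> apply_moves(
  targets="0 0 0 -0.1 -0.5 2.5 8.5;0 0 0 -0.1 -0.5 5 8.5;0 0 0 -0.1 -0.5 7 8.5;0 0 0 -0.1 -0.5 8.7 8.5;0 0 0 -0.1 -0.5 8.7 8.5",
)

```text
time: 11.4
tool_pos: [451.3, 133.9, 45.8]
tcp_rot: [180.0, 0.3, 9.6]
ft_force: [-1.2, 0.1, 0.4]
finger_gap: 85.1
```

>>> apply_moves(
  targets="0 0 0 0 0 0 3.9;0 0 0 0 0 0 3.9;0 0 0 0 0 0 3.9;0 0 0 0 0 0 3.9;0 0 0 0 0 0 3.9",
  force=35,
)

```text
time: 11.9
tool_pos: [454.2, 134.9, 49.7]
tcp_rot: [180.0, -0.1, 9.7]
ft_force: [-1.6, -1.1, 7.0]
finger_gap: 41.1
```

>>> apply_moves(
  targets="0 0 0 0 0 0 3.9;0 0 0 0 0 -2 3.9;0 0 0 0 0 -5 3.9;0 0 0 0 0 -9.5 3.9;0 0 0 0 0 -9.5 3.9",
)

```text
time: 12.4
tool_pos: [457.1, 135.6, 150.4]
tcp_rot: [-180.0, -0.6, 9.7]
ft_force: [1.4, 0.5, -1.4]
finger_gap: 41.2
```

```bash
python3 - <<'E'
from h import *
for i in range(6): im=snap('wrist','w6.png')
s=sense(); print(s['tool_pos'].round(1),s['ft_force'].round(2),s['finger_gap'])
go([615.0,-75.4,145],9.6)
E
```

```text
[451.8 134.6 141.6] [ 0.61 -0.28 -1.69] 41.24951226951959
turn [0.    0.003 0.001] cm [12.55 23.45 -0.38] t 12.7
```

>>> apply_moves(
  targets="0 0 0 0 5 -3 3.9;0 0 0 0 10 -3 3.9;0 0 0 1 15 -3 3.9;0 0 0 3 19.5 -3 3.9;0 0 0 5 23.4 -3 3.9",
)

```text
time: 13.2
tool_pos: [540.8, -88.6, 172.0]
tcp_rot: [-180.0, 0.1, 9.7]
ft_force: [1.2, 1.5, 0.1]
finger_gap: 41.3
```

>>> apply_moves(
  targets="0 0 0 4 0 0 3.9;0 0 0 7.5 0 0 3.9;0 0 0 7.5 0 2 3.9;0 0 0 7.5 0 2.6 3.9;0 0 0 7.5 0 2.6 3.9",
)

```text
time: 13.7
tool_pos: [612.7, -73.6, 144.1]
tcp_rot: [-179.9, 0.3, 9.7]
ft_force: [0.1, 0.6, -0.8]
finger_gap: 41.3
```

```bash
python3 - <<'E'
from h import *
for i in range(6): im=snap('wrist','w7.png')
s=sense(); print(s['tool_pos'].round(1),s['ft_force'].round(2),s['finger_gap'])
go([615.5,-75.4,88],9.6)
E
```

```text
[615.3 -74.2 148.5] [ 0.81  0.57 -1.19] 41.03364633151072
turn [ 0.001 -0.002  0.001] cm [-0.01  0.12  6.05] t 14.0
```

View pics/w7.png

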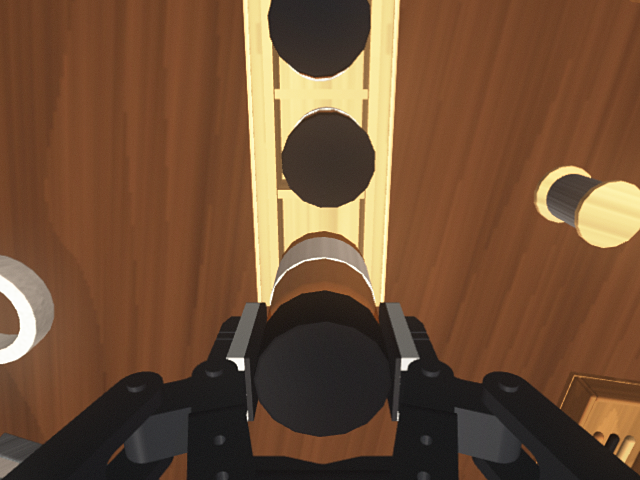

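Jar B is held at column 323, in line with the channel, and the divider is at rows 190–198 as expected. Lowering it.

>>> apply_moves(
  targets="0 0 0 0 0.3 1.5 3.9;0 0 0 0 0.3 3 3.9;0 0 0 0 0.3 4 3.9;0 0 0 0 0.3 4.2 3.9;0 0 0 0 0.3 4.2 3.9",
)

```text
time: 14.5
tool_pos: [614.8, -76.8, 104.0]
tcp_rot: [-180.0, 0.1, 9.7]
ft_force: [-0.3, 0.1, -1.2]
finger_gap: 40.8
```

>>> apply_moves(
  targets="0 0 0 0 0 0.5 3.9;0 0 0 0 0 1 3.9;0 0 0 0 0 1.5 3.9;0 0 0 0 0 2 3.9;0 0 0 0 0 2 3.9",
)

```text
time: 15.0
tool_pos: [614.9, -76.8, 84.2]
tcp_rot: [-180.0, 0.1, 9.7]
ft_force: [0.5, 0.3, -1.2]
finger_gap: 41.1
```

>>> apply_moves(
  targets="0 0 0 0 0 0.5 3.9;0 0 0 0 0 1 3.9;0 0 0 0 0 1.4 3.9;0 0 0 0 0 1.6 3.9;0 0 0 0 0 1.6 3.9",
)

```text
time: 15.5
tool_pos: [615.2, -76.9, 68.7]
tcp_rot: [-180.0, 0.0, 9.7]
ft_force: [-0.7, 0.4, -1.8]
finger_gap: 41.6
```

>>> apply_moves(
  targets="0 0 0 0 0 0.1 3.9;0 0 0 0 0 0.2 3.9;0 0 0 0 0 0.2 3.9;0 0 0 0 0 0.2 3.9;0 0 0 0 0 0.2 3.9",
)

```text
time: 16.0
tool_pos: [615.6, -77.0, 67.4]
tcp_rot: [180.0, -0.0, 9.7]
ft_force: [-0.3, 1.0, -1.3]
finger_gap: 41.4
```

>>> apply_moves(
  targets="0 0 0 0 0 0.1 3.9;0 0 0 0 0 0.2 3.9;0 0 0 0 0 0.2 3.9;0 0 0 0 0 0.2 3.9;0 0 0 0 0 0.2 3.9",
)

```text
time: 16.5
tool_pos: [615.9, -77.1, 66.8]
tcp_rot: [180.0, -0.0, 9.7]
ft_force: [-4.6, 2.0, 9.7]
finger_gap: 41.1
```

Contact. Releasing and rising.

>>> apply_moves(
  targets="0 0 0 0 0 0 5.5;0 0 0 0 0 0 7;0 0 0 0 0 0 8;0 0 0 0 0 0 8;0 0 0 0 0 0 8",
)

```text
time: 17.0
tool_pos: [615.5, -77.0, 65.2]
tcp_rot: [-180.0, 0.0, 9.7]
ft_force: [-0.4, -0.2, -0.6]
finger_gap: 79.8
```

>>> apply_moves(
  targets="0 0 0 0 0 -2 8;0 0 0 0 0 -6 8;0 0 0 0 0 -10 8;0 0 0 0 1 -12 8;0 0 0 0 3 -12 8",
)

```text
time: 17.5
tool_pos: [623.3, -106.5, 190.6]
tcp_rot: [179.8, -0.4, 9.8]
ft_force: [0.3, -0.1, 0.1]
finger_gap: 80.2
```

```bash
python3 - <<'E'
from h import *
for i in range(5): im=snap('wrist','w8.png')
s=sense(); print(s['tool_pos'].round(1),s['qd'].round(1))
u=np.array([np.cos(np.radians(99.6)),np.sin(np.radians(99.6))])
b=np.array([605.8,-21.1])-150*u; print('bar',b)
t=b-u*45; go([t[0],t[1],150],9.6)
print([(d['at'],d['confidence'],world('wrist',d['at'],38).round(1)[:2]) for d in place_of('wrist','crate_bar')])
E
```

```text
[ 619.6 -106.5  183.2] [ 0.5 -0.1  0.2 -0.   0.  -0. ]
bar [ 630.81531201 -168.99940556]
turn [-0.002  0.003  0.001] cm [ 0.07 10.86  3.3 ] t 17.8
[([296.2, 324.3], 0.63, array([ 630.8, -166.7])), ([457.2, 301.7], 0.59, array([ 637.5, -320.5]))]
```

View pics/w8.png

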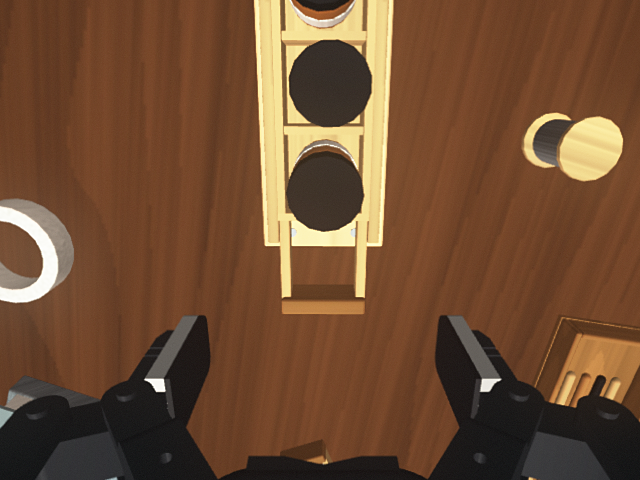

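Both jars stand in their cells, with lids at (82,330) and (190,325). The bar is at (300,323), matching the fit. Next I'll close the fingers and come down outside the bar.

>>> apply_moves(
  targets="0 0 0 0 5 0 0;0 0 0 0 10.9 0 0;0 0 0 0 10.9 3.3 0;0 0 0 0 10.9 6 0;0 0 0 0 10.9 6 0",
  force=20,
)

```text
time: 18.3
tool_pos: [635.1, -212.6, 118.4]
tcp_rot: [-179.7, 0.5, 9.6]
ft_force: [-1.3, 0.5, -0.9]
finger_gap: 6.5
```

>>> apply_moves(
  targets="0 0 0 0 0 3 0;0 0 0 0 0 6 0;0 0 0 0 0 8 0;0 0 0 0 0 9 0;0 0 0 0 0 9 0",
)

```text
time: 18.8
tool_pos: [638.2, -213.0, 34.2]
tcp_rot: [-179.9, 0.1, 9.7]
ft_force: [0.3, 0.2, 0.5]
finger_gap: -0.1
```

```bash
python3 - <<'E'
from h import *
for i in range(4): im=snap('wrist','w9.png')
s=sense(); print(s['tool_pos'].round(1),s['qd'].round(1),s['ft_force'],s['finger_gap'])
u=np.array([np.cos(np.radians(99.6)),np.sin(np.radians(99.6))])
t=np.array([605.8,-21.1])-172*u; go([t[0],t[1],28],9.6)
E
```

```text
[ 640.3 -214.4   37.6] [-0.1 -0.   0.2 -0.  -0.1 -0. ] [ 0.15270662  0.29277255 -0.53146074] -0.06763087187183482
turn [ 0.002 -0.003  0.002] cm [-0.18 -2.44  0.95] t 19.0
```

View pics/w9.png

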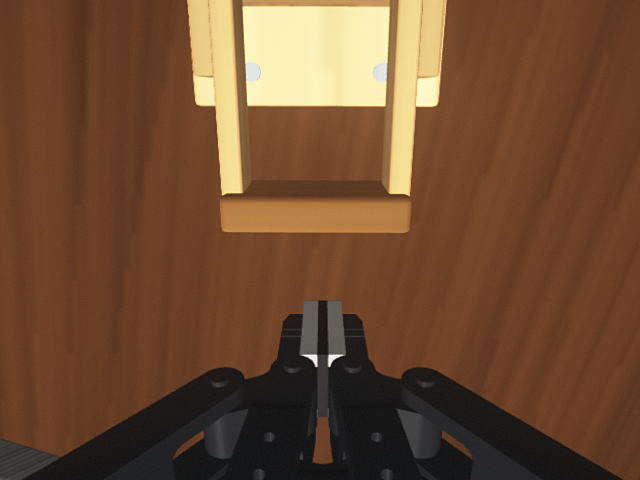

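Fingers are shut at column 322 and the bar centre is at column 316, row 213. I'll shift slightly left, lower and approach slowly.

>>> apply_moves(
  targets="0 0 0 -0.2 -0.4 0.5 0;0 0 0 -0.2 -0.9 0.9 0;0 0 0 -0.2 -1.4 0.9 0;0 0 0 -0.2 -1.9 0.9 0;0 0 0 -0.2 -2.2 0.9 0",
)

```text
time: 19.5
tool_pos: [633.2, -191.9, 26.3]
tcp_rot: [-180.0, 0.0, 9.7]
ft_force: [-0.3, -0.1, 0.3]
finger_gap: -0.3
```

>>> apply_moves(
  targets="0 0 0 0 -0.2 0 0;0 0 0 0 -0.4 0 0;0 0 0 0 -0.6 0 0;0 0 0 0 -0.8 0 0;0 0 0 0 -1 0 0",
)

```text
time: 20.0
tool_pos: [631.7, -183.4, 26.5]
tcp_rot: [179.9, -0.0, 9.7]
ft_force: [1.2, -3.4, -0.7]
finger_gap: 0.1
```

>>> apply_moves(
  targets="0 0 0 0 -0.2 0 0;0 0 0 0 -0.4 0 0;0 0 0 0 -0.6 0 0;0 0 0 0 -0.8 0 0;0 0 0 0 -1 0 0",
)

```text
time: 20.5
tool_pos: [630.0, -172.9, 26.4]
tcp_rot: [180.0, -0.0, 9.7]
ft_force: [0.6, -4.0, -0.0]
finger_gap: 0.0
```

>>> apply_moves(
  targets="0 0 0 0 -0.2 0 0;0 0 0 0 -0.4 0 0;0 0 0 0 -0.6 0 0;0 0 0 0 -0.7 0 0;0 0 0 0 -0.8 0 0",
)

```text
time: 21.0
tool_pos: [628.7, -166.0, 26.5]
tcp_rot: [179.9, -0.0, 9.7]
ft_force: [1.7, -9.4, -0.8]
finger_gap: 0.4
```

>>> apply_moves(
  targets="0 0 0 0 -0.1 0 0;0 0 0 0 -0.2 0 0;0 0 0 0 -0.3 0 0;0 0 0 0 -0.4 0 0;0 0 0 0 -0.5 0 0",
)

```text
time: 21.5
tool_pos: [627.9, -161.4, 26.5]
tcp_rot: [179.9, -0.0, 9.7]
ft_force: [1.3, -9.9, -2.3]
finger_gap: -0.3
```

```bash
python3 - <<'E'
from h import *
im=snap('wrist','w10.png'); im=snap('top','t10.png'); cv2.imwrite('pics/t10c.png',cv2.resize(im[150:290,200:400,::-1],None,fx=4,fy=4,interpolation=cv2.INTER_CUBIC))
s=sense(); print(s['tool_pos'].round(1),s['ft_force'].round(1),s['finger_gap'],s['time'])
E
```

```text
[ 627.9 -161.3   26.5] [ 2.  -8.1 -0.8] -0.10092784078492405 21.6
```

Plunger engaged, at about 9 N. Continuing slowly and watching for a steep rise.

>>> apply_moves(
  targets="0 0 0 0 -0.1 0 0;0 0 0 0 -0.2 0 0;0 0 0 0 -0.3 0 0;0 0 0 0 -0.4 0 0;0 0 0 0 -0.5 0 0",
)

```text
time: 22.1
tool_pos: [627.1, -156.8, 26.5]
tcp_rot: [179.9, -0.0, 9.7]
ft_force: [2.3, -11.2, -1.2]
finger_gap: -0.1
```

>>> apply_moves(
  targets="0 0 0 0 -0.1 0 0;0 0 0 0 -0.2 0 0;0 0 0 0 -0.3 0 0;0 0 0 0 -0.4 0 0;0 0 0 0 -0.4 0 0",
)

```text
time: 22.6
tool_pos: [626.5, -153.0, 26.6]
tcp_rot: [179.8, -0.0, 9.7]
ft_force: [2.6, -11.4, -1.0]
finger_gap: 0.2
```

>>> apply_moves(
  targets="0 0 0 0 -0.05 0 0;0 0 0 0 -0.1 0 0;0 0 0 0 -0.15 0 0;0 0 0 0 -0.2 0 0;0 0 0 0 -0.2 0 0",
)

```text
time: 23.1
tool_pos: [626.2, -151.3, 26.6]
tcp_rot: [179.8, -0.0, 9.6]
ft_force: [2.2, -13.1, -1.9]
finger_gap: 0.2
```

>>> apply_moves(
  targets="0 0 0 0 -0.05 0 0;0 0 0 0 -0.1 0 0;0 0 0 0 -0.15 0 0;0 0 0 0 -0.2 0 0;0 0 0 0 -0.2 0 0",
)

```text
time: 23.6
tool_pos: [625.9, -149.4, 26.6]
tcp_rot: [179.8, -0.0, 9.6]
ft_force: [1.4, -13.0, -2.4]
finger_gap: 0.0
```

>>> apply_moves(
  targets="0 0 0 0 -0.05 0 0;0 0 0 0 -0.1 0 0;0 0 0 0 -0.15 0 0;0 0 0 0 -0.2 0 0;0 0 0 0 -0.2 0 0",
)

```text
time: 24.1
tool_pos: [625.6, -147.6, 26.7]
tcp_rot: [179.8, -0.0, 9.6]
ft_force: [1.9, -12.6, -0.8]
finger_gap: -0.1
```

>>> apply_moves(
  targets="0 0 0 0 -0.05 0 0;0 0 0 0 -0.1 0 0;0 0 0 0 -0.15 0 0;0 0 0 0 -0.2 0 0;0 0 0 0 -0.2 0 0",
)

```text
time: 24.6
tool_pos: [625.3, -146.0, 26.8]
tcp_rot: [179.8, -0.1, 9.6]
ft_force: [2.5, -14.3, -2.1]
finger_gap: 0.3
```

>>> apply_moves(
  targets="0 0 0 0 -0.05 0 0;0 0 0 0 -0.1 0 0;0 0 0 0 -0.15 0 0;0 0 0 0 -0.2 0 0;0 0 0 0 -0.2 0 0",
)

```text
time: 25.1
tool_pos: [625.4, -146.0, 27.2]
tcp_rot: [179.6, -0.1, 9.6]
ft_force: [2.2, -21.5, -1.6]
finger_gap: 0.3
```

It stopped moving at y = -146 and the force jumped, which means it is on the stops. A little more preload, then check in a picture.

>>> apply_moves(
  targets="0 0 0 0 -0.05 0 0;0 0 0 0 -0.1 0 0;0 0 0 0 -0.15 0 0;0 0 0 0 -0.15 0 0;0 0 0 0 -0.15 0 0",
)

```text
time: 25.6
tool_pos: [625.5, -145.9, 27.7]
tcp_rot: [179.5, -0.1, 9.6]
ft_force: [3.3, -27.1, -2.1]
finger_gap: 0.1
```

```bash
python3 - <<'E'
from h import *
a=snap('side','s11.png'); b=snap('wrist','w11.png')
c=cv2.resize(a[150:300,270:430],(600,562),interpolation=cv2.INTER_CUBIC); cv2.imwrite('pics/f11.png',c[:,:,::-1])
for i in range(3): snapshot('top'); s=sense(); print(s['tool_pos'].round(1),s['ft_force'].round(1),s['qd'].round(2),s['time'])
E
```

```text
[ 625.5 -145.9   27.6] [  3.8 -28.1  -2.8] [-0.02  0.05 -0.01  0.08  0.01  0.03] 25.75
[ 625.5 -145.9   27.7] [  4.  -27.5  -2.2] [-0.13  0.02 -0.05 -0.05  0.04  0.01] 25.8
[ 625.5 -145.9   27.7] [  4.1 -27.4  -3.5] [ 0.04  0.04 -0.05 -0.08  0.04  0.02] 25.85
```

View pics/f11.png

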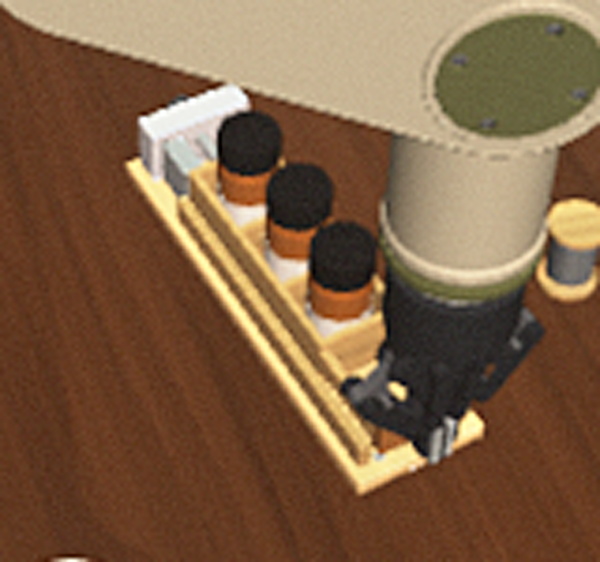

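The side crop shows the crate's end wall against the stop (about (195,180)). Three jars stand upright in their cells, and the fingers are pressing the bar at about 27 N. Handing in.

```bash
python3 -c "
from bench import *
print(hand_in())"
```

```text
the job is handed in; nothing more can be done
None
```

I stood both tall ink jars upright in the crate's two empty cells, one per cell, and let go of them. I then pushed the crate home with closed fingers on the bar's outer face. I handed in while still holding it there.

**Last checks:**
- **Home position:** the crate stopped moving at TCP y = -146 mm. The push force rose from about 14 N to 21 N and I set it to a steady 27–28 N. That is below the 40 N limit, and the arm was at rest.
- **Jars:** the final side picture shows all three jars standing in their cells and the end wall against the visible stop. The second stop was hidden from that view.
- **Time:** the job took about 26 s of the 72 s allowed.

**Disagreements:** close-up wrist-camera measurements of the jar centres differed by 3–8 mm between lid and base, so I used their mean. Both jars still went into their cells; the second showed about 5 N of side force and 10 N upward on touching the floor. I did not separately re-measure the desk objects I left alone, but no contact with them was felt or seen.

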